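Surface-probe check of the slow cooker's lid

ROBOT

A 6-joint arm with a two-finger parallel gripper is mounted at the origin on the work surface. World frame = base frame: x ahead of the robot, y to its left, z up, the work surface at z = 0. Lengths are in m, angles in rad, forces in N, time in s.
With the tool pointing down it reaches from about 0.35 to 0.975 m from the base axis. Payload 4.9 kg.
Tool frame: the origin (TCP) lies midway between the tips of the shut fingers; the grasp point (between the pads) lies 19 mm behind it; z points along the fingers, y is the direction in which the jaws open and shut (so a half turn about z gives the same grasp; the last joint's range is limited). The gripper opens to 85 mm and grips with 20 to 120 N. Pads are 22 mm wide; open, the fingers measure 114 mm over their backs; the gripper's body (76 mm by 85 mm) begins 54 mm behind the grasp point. The pads swing forward as they close: fully open they stand 13 mm farther back than shut.
Start: joints at [1.147, 0.053, 1.613, -0, 1.476, -0.119], TCP at [0.188, 0.596, 0.231] pointing down, gripper open.
Joint ranges: [-3.01, 3.01], [-1.01, 2.22], [0.06, 2.58], [-1.02, 4.17], [0.09, 2.62], [-3.14, 3.14]. Speed limits (rad/s): [2.57, 2.57, 3.14, 3.14, 3.14, 3.14].

INTERFACE

Orientations are given as a rotation vector (axis times angle).
In Python, from station import ctrl gives the robot as it stands.
- The arm moves only by the tool apply_moves, never from a script. Its argument "rows" is a list of rows, each a list of 6 numbers: the shift along the tool's x, y, z in cm, then the turn, a rotation vector about the tool's x, y, z in units of 5 degrees (1.0 is 5 degrees). In form: [[x, y, z, rx, ry, rz], ...]. A call has 1 to 20 rows; each row is the pose to reach, as a shift and turn from the pose measured when the call began, along the tool's axes at that moment; what a row does not reach only later rows make up. A row lasts 1/10 s, in which the tool goes at most 50 mm and 8.59 degrees, less where a joint would pass 70% of its speed; a pose out of reach is approached as far as the arm can. A call with a gripper value outside its range is refused whole. "grip" is the closure, from 0 (fully open) to 1 (shut), set as the call begins (left out, the last holds). The fingers move at their own pace and stop on an object; "squeeze" is the grip in N (left out, the last holds). Time passes only in rows, so rows that repeat a pose let the fingers close. It gives the time, the measured TCP pose, the force and the opening at its end, in the units of the state.
- ctrl.get_obs(): the state, without advancing time (a new reading comes with each control period).
- ctrl.get_image(name): name is "side" or "top"; returns a dict with "color" (384x512x3 uint8, blue, green, red), "mtx" (3x3 intrinsics, pixels), "rvec" (rotation vector, rad) and "tvec" (3), from world to camera coordinates, as OpenCV has them. Camera axes: x right, y down, z forward; pixel columns grow to the right and rows downward; lengths in m; the calibration is good to about 2 mm. A picture is of the moment at which its call begins. There is no depth.
- ctrl.finish_job(): hands the job in, once; it reports no verdict.
The state is a dict: "t": time; "q": joint angles; "dq": joint speeds; "effort": joint torques, N m; "tool_pos": TCP position; "tool_rot": TCP orientation; "contact_force": force on the tool from outside, world axes, zero at the start; "wrist_torque": the same for the moment, N m; "opening": finger opening in m.
Only numpy, scipy, OpenCV 4.12 (cv2) and the standard library are available. Lean on these libraries where they do the work, as an engineer would, in place of code of your own. Each camera call takes 0.05 s, during which the arm holds its last target.

TASK

Swing the little vent cover on the slow cooker's lid fully aside to bare the round steel boss beneath it, and only then lift the square-barrelled surface probe out of its wooden stand. Hold the probe's sprung foot on the middle of the boss, the probe square to the boss's sloping face (not plumb), pressed gently so that the foot is about half way into its travel (roughly 2.5 N). Finish while still holding it there in the gripper, neither letting go nor putting it down, and leave everything else on the counter where it is.

Things in the scene. Friction and masses are not known exactly. Their poses are not given: they have to be found in the camera images.
- cooker: round slow cooker, fixed; origin under its centre. Steel shell, black rim 250 mm across, side handles out to 148 mm from the axis along its own +-y, 121 mm up. White lid: a cone sloping 20 degrees from a flat top (100 mm across, 177 mm up) to the rim (150 mm up); lid knob 36 mm across, top 207 mm up. Its own -x side faces the robot (turned up to 0.5 rad) with boss and vent cover.
- pad: the marked spot: round steel boss 36 mm across, about 6 mm proud of the lid's slope on the cooker's -x side, 87 mm from its axis, 170 mm above the counter. Origin at the centre of its flat face; +z the outward normal, leaning 20 degrees from vertical away from the cooker's axis; +x up the slope to the lid knob, +y along the slope. The vent cover lies over it at the start.
- cover (a joint): angle of the vent cover about its pivot (axis along the boss's +z): 0 = squarely over the boss, 1.7 = fully aside (end stop). Starts at 0 to 0.25. Growing values carry its post from over the boss towards the boss's own -y and up-slope. It stays where it is left; about 1 N at the post moves it.
- cover_pivot (a point): the vent cover's pivot, 34 mm up-slope (boss +x) of the boss's centre, at the level of the boss's face.
- cover_post (a point): middle of the upright round grip post on the black vent cover: 12 mm thick, 34 mm tall, parallel to the boss's +z, its axis 34 mm from the pivot. Above the plane of the boss's face the post's foot is at 6 mm, this point at 23 mm, its top at 40 mm. The cover's plate under it is a disc 40 mm across, 3 mm thick, 3 mm clear of the boss.
- stand: plain wooden block 80 x 80 x 60 mm, fixed to the counter, with a 31 mm upright hole through its middle; origin under its centre.
- gauge: surface probe, 130 mm long, about 135 g, upright in the stand at the start, lifts straight out (50 mm of it is in the hole). Origin on its axis at the underside of a round flange (38 mm across, 6 mm thick) that rests on the stand; +z along its axis, away from the foot. Below the origin a 22 mm round skirt 20 mm long, then the sprung foot, its flat face 50 mm below the origin when not pressed.
- gauge_grip (a point): the place to grip: on the probe's axis, 50 mm above its origin, in the square aluminium barrel, 24 x 24 mm with sides along the probe's x and y, which runs from 6 to 80 mm above the origin (its top end).
- foot (a point): centre of the flat end face (14 mm across) of the probe's sprung foot.
- plunger (a joint): how far the sprung foot is pushed into the probe: 0 = out, 0.020 m = fully in (stop). Spring 250 N/m without preload: 10 mm is 2.5 N.
- canister: white plastic flip-top sugar canister, 110 mm across, 152 mm tall, leave alone; origin under its centre.
- bowl: brown glazed ceramic bowl, 150 mm across, 65 mm tall, leave alone; origin under its centre.
- tub: closed clear plastic storage tub with white lid, 154 x 120 x 87 mm, leave alone; origin under its centre.
- mug: white mug, 82 mm across, 95 mm tall, leave alone; origin under its centre.
- shaker: glass shaker with steel cap, 44 mm across, 85 mm tall, leave alone; origin under its centre.
- spoons: ring of four aluminium measuring spoons lying fanned out flat, 130 mm long, 10 mm high, leave alone; origin at the ring.
- wooden_spoon: wooden spoon lying flat, leave alone; origin near its middle.
Not all that is in view belongs to the job. Leave any orange or turquoise look-alike of the gauge alone.

How it is judged:
On the way, in this order (a step that is already met when the one before it is completed fails the run):
1. the vent cover is swung fully aside while the probe is still in its stand (value of joint cover above 1.3 rad and height (world z) of foot below 0.03 m), for 0.2 s.
2. the probe is lifted clear of its stand in the gripper (height (world z) of foot above 0.07 m and contact force between the fingers and gauge above 1 N), for 0.2 s.
3. the foot is on the boss, square to it, lightly pressed (contact force between gauge and pad between 1 and 4.8 N and distance between foot and pad below 0.01 m and angle between the z axis of gauge and the z axis of pad, either way round below 0.14 rad), for 0.3 s.
At the end, for the whole second after the job is handed in: Held by the fingers, over 170 mm up, off the stand, still (under 20 mm/s): foot centre within 10 mm of the boss's centre, axis within 0.14 rad (8 degrees) of its normal, 1.0 to 4.8 N on the boss (foot 4 to 19 mm in); vent cover beyond 1.3 rad (all of step 3 and value of joint cover above 1.3 rad and contact force between the fingers and gauge above 1 N and contact force between gauge and stand below 0.05 N and height (world z) of gauge above 0.17 m and linear speed of gauge below 0.02 m/s); the arm keeps its last pose, push and grip.
It fails at once if the boss is pressed hard with the probe (over 12 N) (contact force between gauge and pad above 12 N).
It fails at once if a bystander (canister, bowl, tub, mug, shaker or a spoon) is moved more than 30 mm (distance of any of canister, bowl, tub, mug, shaker, spoons, wooden_spoon from where it was at the start of the episode above 0.03 m).
It also fails if it takes over 56 s, if anything falls off the work surface, if the arm or the gripper's body presses on something with over 40 N, if the wrist force passes 120 N, or if a joint passes its speed limit or range.

## Working session

There is one attempt and no reset: what is moved stays moved. The work goes in short steps, Python scripts to look and compute and a tool call to move; the robot and the scene stay as the last step left them, time stands still between calls to the robot, and variables do not carry over. Pictures are saved under pics/ and viewed, and the job is handed in when it is done.

Besides the shell and the picture viewer there is one more tool, called after ">>>" as name([rows], argument=value, ...), one row to a line, values as JSON. apply_moves: Moves the arm, as the interface text tells. Its arguments: {"type":"object","properties":{"rows":{"type":"array","items":{"type":"array","items":{"type":"number"}}},"grip":{"type":"number"},"squeeze":{"type":"number"}},"required":["rows"]}

```bash
ls; mkdir -p pics; python3 - <<'E'
from station import ctrl
import cv2
print(ctrl.get_obs())
for n in("side","top"):
    d=ctrl.get_image(n);cv2.imwrite(f"pics/{n}0.png",d["color"]);print(d["mtx"],d["rvec"],d["tvec"])
E
```

```text
pics
{'t': 0.0, 'q': array([ 1.14698687e+00,  5.33624878e-02,  1.61432944e+00,  2.85816920e-06,
        1.47597910e+00, -1.19002384e-01]), 'dq': array([-5.55332646e-04,  2.99660463e-05, -1.32777022e-04,  2.44412956e-05,
       -5.16191002e-04,  4.27769213e-04]), 'effort': array([ 1.49313892e-04, -3.93689811e+01, -3.70175135e+01, -2.05205361e-04,
        7.26556158e-03, -1.28356137e-05]), 'tool_pos': array([0.18730653, 0.59560984, 0.23003835]), 'tool_rot': array([-0.4768537 , -3.10462353,  0.00314345]), 'contact_force': array([ 0.13432245, -1.21520586, -0.36599852]), 'wrist_torque': array([-0.02202487,  0.03225597, -0.05287906]), 'opening': 0.08513136634465258}
[[485.04537844   0.         252.8323969 ]
 [  0.         485.04537844 189.78227527]
 [  0.           0.           1.        ]] [ 2.10712052 -0.355834    0.16646002] [-0.51570523  0.19321581  1.45901264]
[[400.58213548   0.         250.7215205 ]
 [  0.         400.58213548 183.5941085 ]
 [  0.           0.           1.        ]] [ 2.22771124 -2.17199791  0.03174843] [-0.07875157  0.53562032  1.45452345]
```

View pics/side0.png

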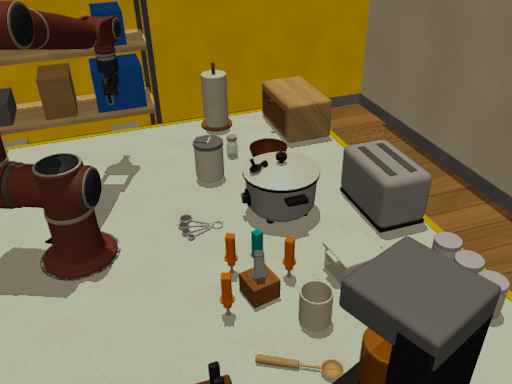

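View pics/top0.png

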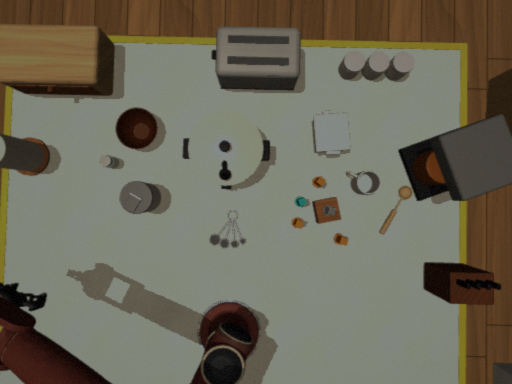

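```bash
python3 - <<'E'
import cv2,numpy as np
s=cv2.imread('pics/side0.png');t=cv2.imread('pics/top0.png')
def crop(im,x0,y0,w,h,k,n):
    c=cv2.resize(im[y0:y0+h,x0:x0+w],None,fx=k,fy=k,interpolation=cv2.INTER_CUBIC)
    for i in range(0,w,10):
        cv2.putText(c,str(x0+i),(i*k,8),0,.3,(0,0,255),1);cv2.line(c,(i*k,10),(i*k,14),(0,0,255),1)
    for i in range(0,h,10):
        cv2.putText(c,str(y0+i),(0,i*k+4),0,.3,(255,0,0),1)
    cv2.imwrite(n,c)
crop(s,230,135,100,75,8,'pics/s_cook.png')
crop(s,205,220,100,90,7,'pics/s_stand.png')
crop(t,175,100,100,95,6,'pics/t_cook.png')
crop(t,285,165,80,90,7,'pics/t_stand.png')
E
```

```text
(no output)
```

View pics/s_cook.png

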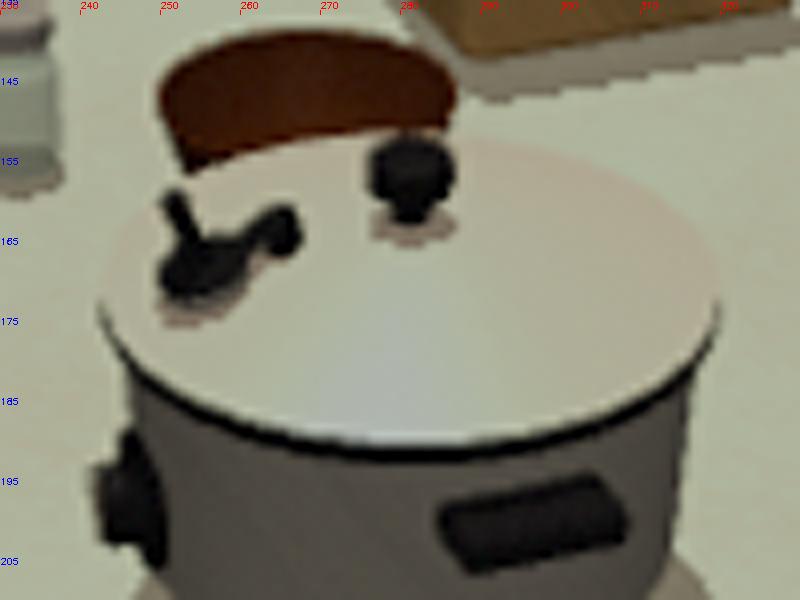

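View pics/s_stand.png

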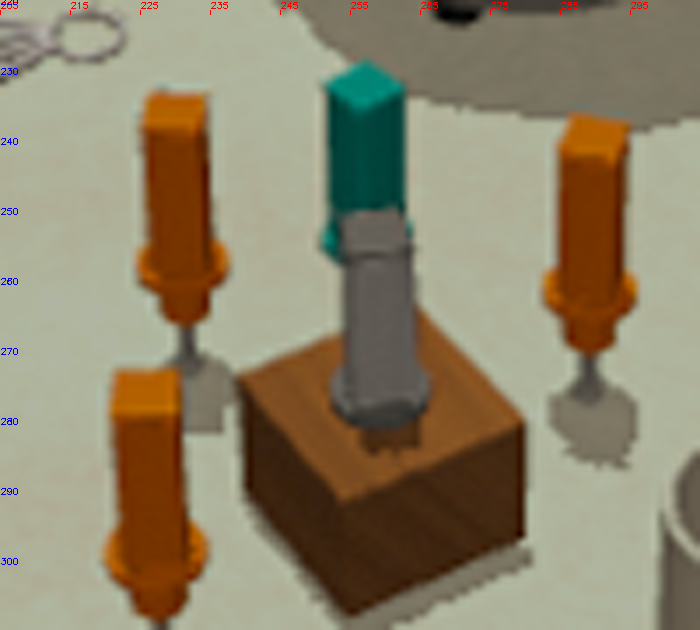

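View pics/t_cook.png

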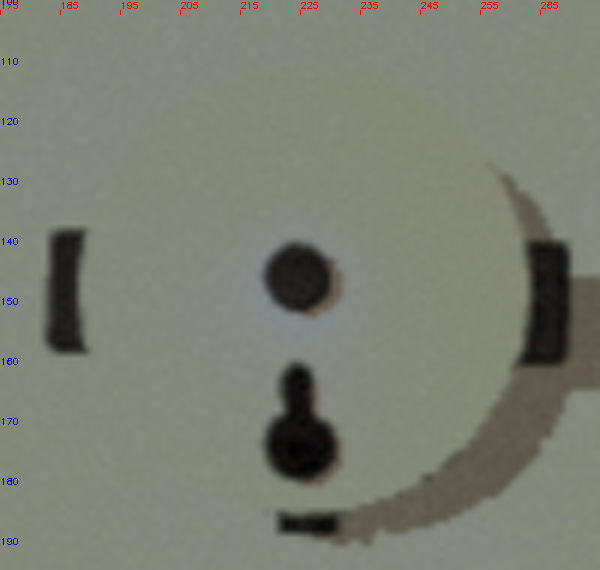

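View pics/t_stand.png

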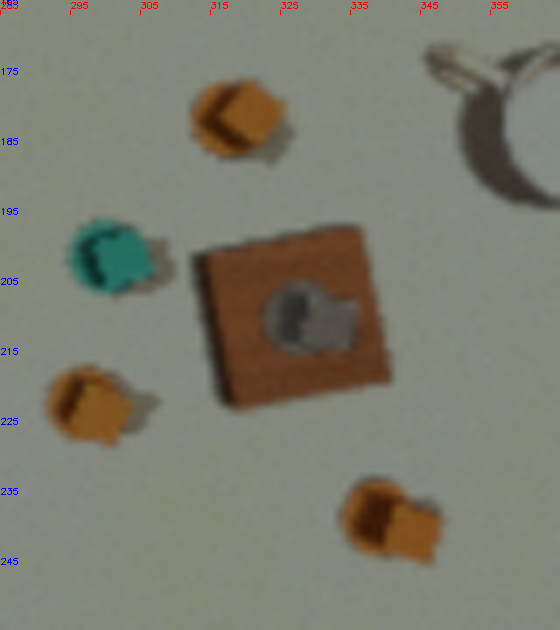

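```bash
cat > h.py <<'E'
import cv2,numpy as np
from scipy.optimize import least_squares
from scipy.spatial.transform import Rotation as R
CAM={'side':(np.array([[485.04537844,0,252.8323969],[0,485.04537844,189.78227527],[0,0,1]]),np.array([2.10712052,-0.355834,0.16646002]),np.array([-0.51570523,0.19321581,1.45901264])),
'top':(np.array([[400.58213548,0,250.7215205],[0,400.58213548,183.5941085],[0,0,1]]),np.array([2.22771124,-2.17199791,0.03174843]),np.array([-0.07875157,0.53562032,1.45452345]))}
def proj(c,P):
    m,r,t=CAM[c];return cv2.projectPoints(np.atleast_2d(P).astype(float),r,t,m,None)[0][:,0]
def onz(c,uv,z):
    m,r,t=CAM[c];Rm=cv2.Rodrigues(r)[0];C=-Rm.T@t;d=Rm.T@np.linalg.inv(m)@np.array([*uv,1]);return C+d*(z-C[2])/d[2]
def Rz(a): return R.from_euler('z',a).as_matrix()
S,C=np.sin(np.radians(20)),np.cos(np.radians(20))
PADL=np.array([[C,0,-S],[0,1,0],[S,0,C]])
def pad(p): # x,y,yaw
    Rw=Rz(p[2]); return np.array([p[0],p[1],0])+Rw@[-.087,0,.170], Rw@PADL
def padpt(p,l): o,M=pad(p); return o+M@np.array(l)
def cov(a,r,h): return np.array([.034-r*np.cos(a),-r*np.sin(a),h])
E
python3 - <<'E'
from h import *
for c,uv,z in [('top',(224.7,146.2),.2),('top',(186.2,148.5),.121),('top',(266.5,150.2),.121),('side',(281.4,156.5),.197)]: print(c,onz(c,uv,z).round(4))
obs=lambda p:[('top',(224.7,146.2),[p[0],p[1],.2],1),('side',(281.4,156.5),[p[0],p[1],.195],1),
('top',(182.8,148.5),np.array([p[0],p[1],.121])+Rz(p[2])@[0,.148,0],1),('top',(269.7,150.2),np.array([p[0],p[1],.121])+Rz(p[2])@[0,-.148,0],1),
('top',(225.2,174.5),padpt(p,cov(p[3],.034,.006)),1),('top',(224.5,162.5),padpt(p,cov(p[3],0,.006)),1),
('side',(255.4,168.1),padpt(p,cov(p[3],.034,.006)),1),('side',(265.6,163.9),padpt(p,cov(p[3],0,.008)),1),('side',(251.8,159.5),padpt(p,cov(p[3],.034,.040)),1)]
f=lambda p:np.concatenate([proj(c,P)[0]-uv for c,uv,P,w in obs(p)])
s=least_squares(f,[.6,0,0,.1],loss='soft_l1');print(s.x,f(s.x).reshape(-1,2).round(1)); o,M=pad(s.x);print(o,M)
st=[('top',q,k) for q,k in zip([(314.3,201),(336.4,197.3),(340.9,219.4),(318.9,223.3)],[(1,1),(1,-1),(-1,-1),(-1,1)])]+[('side',q,k) for q,k in zip([(238.9,273.9),(254.3,291.4),(280,280.3),(264.7,264)],[(-1,1),(-1,-1),(1,-1),(1,1)])]
f=lambda p:np.concatenate([proj(c,np.array([p[0],p[1],.06])+Rz(p[2])@[.04*k[0],.04*k[1],0])[0]-uv for c,uv,k in st])
s=least_squares(f,[.45,-.25,0.]);print(s.x,f(s.x).reshape(-1,2).round(1))
for c,uv,z in [('top',(327.4,210.4),.063),('top',(332.6,211),.14),('side',(258.4,252.9),.14),('side',(259.3,276),.063)]: print(c,onz(c,uv,z).round(4))
for c,uv,z in [('top',(319,182),0.05),('top',(302,201),0.05),('top',(298.5,223),0.05),('top',(341,239),0.05),('side',(228,233),.13)]: print(c,onz(c,uv,z).round(4))
E
```

```text
top [0.6479 0.0195 0.2   ]
top [0.6469 0.1557 0.121 ]
top [ 0.6479 -0.1165  0.121 ]
side [0.6512 0.0216 0.197 ]
[0.65007184 0.01951785 0.00980714 0.05847613] [[ 0.  -0.7]
 [-0.1  0.9]
 [-0.1 -0.6]
 [ 0.4 -1. ]
 [ 0.2 -0.7]
 [ 0.2  1.2]
 [-0.3 -0.1]
 [-1.4 -1.7]
 [-0.4  0.2]]
[0.56307602 0.01866465 0.17      ] [[ 0.93964743 -0.00980698 -0.3420037 ]
 [ 0.00921555  0.99995191 -0.00335419]
 [ 0.34202014  0.          0.93969262]]
[ 0.44959885 -0.3390639   0.20726944] [[ 0.3 -0.1]
 [ 0.5 -0.5]
 [ 0.3 -0.2]
 [-0.1 -0. ]
 [-0.4 -0.4]
 [-0.5  0.5]
 [ 0.4  0. ]
 [-0.4 -1. ]]
top [ 0.4483 -0.3368  0.063 ]
top [ 0.4487 -0.3398  0.14  ]
side [ 0.4491 -0.3378  0.14  ]
side [ 0.4499 -0.339   0.063 ]
top [ 0.5478 -0.3076  0.05  ]
top [ 0.4789 -0.2487  0.05  ]
top [ 0.4008 -0.238   0.05  ]
top [ 0.3484 -0.389   0.05  ]
side [ 0.4027 -0.2186  0.13  ]
```

```bash
cat >> h.py <<'E'
def rel(obs,p,M):
    R0=R.from_rotvec(obs['tool_rot']); d=R0.inv().apply(np.array(p)-obs['tool_pos'])*100
    w=(R0.inv()*R.from_matrix(M)).as_rotvec()/np.radians(5)
    return np.r_[d,w].round(2)
CK=np.array([.649,.0195,.008])
def tool_from(zdir,ydir):
    z=np.array(zdir,float);z/=np.linalg.norm(z);y=np.array(ydir,float);y-=z*(y@z);y/=np.linalg.norm(y)
    return np.c_[np.cross(y,z),y,z]
E
python3 - <<'E'
from h import *
from station import ctrl
ob=ctrl.get_obs(); o,M=pad(CK);print(o)
a=.06
p=padpt(CK,cov(a,.034,.08)+np.array([-np.sin(a),np.cos(a),0])*.034)
print(p,rel(ob,p,tool_from(-M[:,2],-M[:,1])), rel(ob,p+[0,0,.04],tool_from([0,0,-1],-M[:,1])))
for c in('side','top'): print(-cv2.Rodrigues(CAM[c][1])[0].T@CAM[c][2])
c=onz('top',(137,196),.152);print('can',c, onz('top',(137,127),.065))
t=cv2.imread('pics/top0.png');s=cv2.imread('pics/side0.png')
cv2.imwrite('pics/b1.png',np.hstack([cv2.resize(t[195:225,312:342],None,fx=13,fy=13,interpolation=2),cv2.resize(s[245:285,245:275],(390,520),interpolation=2)[:390]]))
E
```

```text
[0.56200278 0.01880401 0.17      ]
[0.53252858 0.05046927 0.24449903] [-49.29 -41.65  -1.37  -5.65   0.92  31.97] [-4.929e+01 -4.166e+01 -5.370e+00 -1.000e-02  3.000e-02  3.242e+01]
[ 0.14968402 -1.24343787  0.92922499]
[ 0.48528824 -0.07587485  1.47223223]
can [0.48193942 0.30795538 0.152     ] [0.72569883 0.34194352 0.065     ]
```

View pics/b1.png

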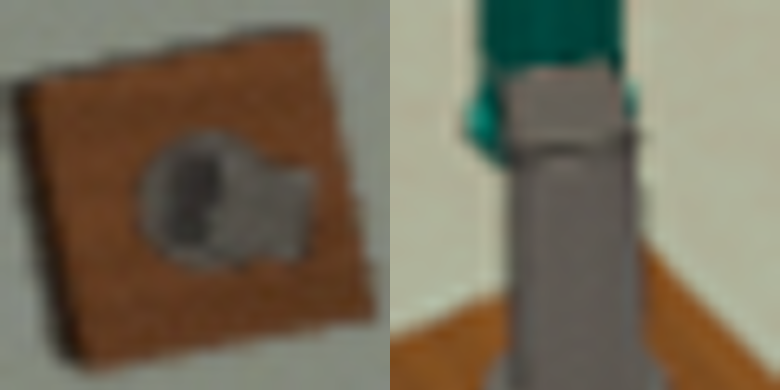

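>>> apply_moves([
  [0,0,-4,0,0,1.5],
  [-3,-2.5,-7,0,0,3],
  [-6,-5,-8,0,0,4.5],
  [-9.5,-8,-8,0,0,6.2],
  [-13,-11,-8,0,0,7.9],
  [-16.5,-14,-8,0,0,9.6],
  [-20,-17,-8,0,0,11.3],
  [-23.5,-20,-8,0,0,13],
  [-27,-23,-8,0,0,14.7],
  [-30.5,-26,-8,0,0,16.4],
  [-34,-29,-8,0,0,18.1],
  [-37.5,-32,-8,0,0,19.8],
  [-41,-35,-8,0,0,21.5],
  [-44,-37.5,-8,0,0,23.2],
  [-47,-39.5,-7.5,0,0,24.9],
  [-49.3,-41.6,-7,0,0,26.6],
  [-49.3,-41.6,-6,0,0,28.2],
  [-49.3,-41.6,-5.5,0,0,29.8],
  [-49.3,-41.6,-5.4,0,0,31.4],
  [-49.3,-41.6,-5.4,0,0,32.4],
], grip=1, squeeze=30)

```text
t: 2.1
tool_pos: [0.5323, 0.0508, 0.2836]
tool_rot: [3.14, 0.007, -0.005]
contact_force: [-0.6, 0.5, -0.2]
opening: 0.0001
```

```bash
cat > a.py <<'E'
from h import *
from station import ctrl
ob=ctrl.get_obs(); o,M=pad(CK);a=.06
print(ob['t'],ob['q'].round(2),ob['tool_pos'],ob['opening'],ob['contact_force'])
T=tool_from(-M[:,2],-M[:,1])
for h in(.08,.018):
  p=padpt(CK,cov(a,.034,h)+np.array([-np.sin(a),np.cos(a),0])*.034)
  print(p,rel(ob,p,T))
E
python3 a.py
```

```text
2.1 [-0.04 -0.19  1.76 -0.    1.58  1.52] [0.53233971 0.05081844 0.28357739] 0.0001414165224399406 [-0.5869852   0.51874723 -0.19906323]
[0.53252858 0.05046927 0.24449903] [ 0.03  0.03  3.91  0.02  4.03 -0.04]
[0.55373315 0.05063891 0.18623809] [ 2.17  0.01  9.73  0.02  4.03 -0.04]
```

>>> apply_moves([
  [0,0,1,0,1,0],
  [0,0,2,0,2,0],
  [0,0,3,0,3,0],
  [0,0,3.9,0,4,0],
  [0,0,3.9,0,4,0],
  [0.7,0,5.8,0,4,0],
  [1.1,0,6.9,0,4,0],
  [1.1,0,6.9,0,4,0],
])

```text
t: 2.9
tool_pos: [0.5427, 0.0507, 0.2125]
tool_rot: [3.095, 0.007, 0.533]
contact_force: [-0.1, -0.1, 0.2]
opening: 0.0002
```

```bash
cat > v.py <<'E'
import sys,cv2,numpy as np
from station import ctrl
# name cam x0 y0 w h k
n=sys.argv[1];a=[int(x) for x in sys.argv[2:]]
out=[]
for i,c in enumerate(('side','top')):
    x0,y0,w,h=a[4*i:4*i+4];k=400//w
    im=ctrl.get_image(c)['color'];cv2.imwrite(f'pics/{n}_{c}_full.png',im)
    o=cv2.resize(im[y0:y0+h,x0:x0+w],(400,int(400*h/w)),interpolation=2)
    for j in range(0,w,10): cv2.putText(o,str(x0+j),(j*400//w,8),0,.28,(0,0,255),1)
    for j in range(0,h,10): cv2.putText(o,str(y0+j),(0,j*400//w+4),0,.28,(255,0,0),1)
    out.append(o)
H=max(o.shape[0] for o in out)
cv2.imwrite(f'pics/{n}.png',np.hstack([cv2.copyMakeBorder(o,0,H-o.shape[0],0,0,0) for o in out]))
E
python3 v.py c1 230 120 80 80 185 110 80 80; python3 a.py
```

```text
3.0 [-0.05 -0.36  2.04  0.02  1.12  1.51] [0.54347544 0.05072682 0.21470595] 7.781040858621377e-05 [ 0.10129486 -0.22056292  0.14671993]
[0.53252858 0.05046927 0.24449903] [-0.02  0.03 -3.17  0.03  0.04 -0.03]
[0.55373315 0.05063891 0.18623809] [ 0.    0.01  3.03  0.03  0.04 -0.03]
```

View pics/c1.png

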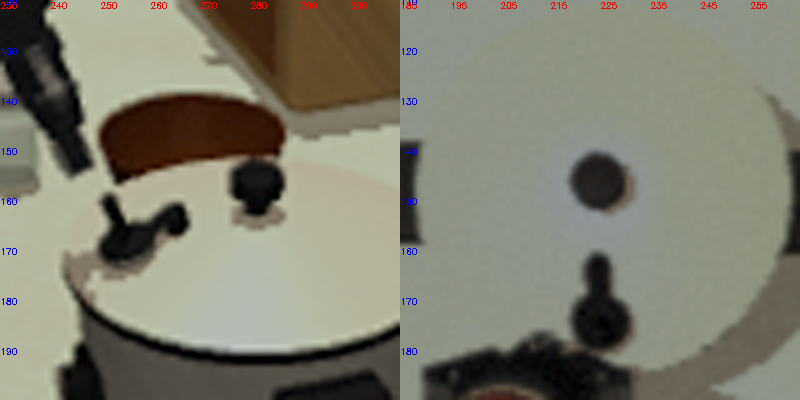

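>>> apply_moves([
  [0,0,1,0,0,0],
  [0,0,2,0,0,0],
  [0,0,3,0,0,0],
  [0,0,3,0,0,0],
])

```text
t: 3.4
tool_pos: [0.5527, 0.0508, 0.1838]
tool_rot: [3.095, 0.007, 0.533]
contact_force: [0.4, 0.1, 0.4]
opening: 0.0001
```

```bash
cat > arc.py <<'E'
from h import *
from station import ctrl
import sys
a0,a1,n,d=map(float,sys.argv[1:5]); ob=ctrl.get_obs(); o,M=pad(CK)
print(ob['t'],ob['q'].round(2),ob['tool_pos'],ob['contact_force'].round(2), 'padframe',(M.T@(ob['tool_pos']-o)*1000).round(1))
for a in np.linspace(a0,a1,int(n)):
    p=padpt(CK,[.034-.034*np.cos(a)-d*np.sin(a),-.034*np.sin(a)+d*np.cos(a),.018])
    A=M@Rz(a); T=tool_from(-M[:,2],-A[:,1]); print(round(a,2),rel(ob,p,T).round(1).tolist())
E
python3 arc.py 0 .9 10 .020
```

```text
3.4 [-0.05 -0.31  2.05  0.02  1.06  1.51] [0.55269809 0.05075273 0.18378364] [0.44 0.11 0.43] padframe [-3.8 32.  16. ]
0.0 [0.4, 1.2, -0.2, 0.0, 0.1, -0.0]
0.1 [0.2, 1.6, -0.2, 0.0, 0.1, -1.2]
0.2 [0.0, 1.9, -0.2, 0.0, 0.1, -2.3]
0.3 [-0.1, 2.3, -0.2, 0.0, 0.1, -3.5]
0.4 [-0.1, 2.7, -0.2, 0.0, 0.1, -4.6]
0.5 [-0.2, 3.1, -0.2, 0.0, 0.1, -5.8]
0.6 [-0.2, 3.5, -0.2, -0.0, 0.1, -6.9]
0.7 [-0.1, 3.9, -0.2, -0.0, 0.1, -8.0]
0.8 [-0.0, 4.2, -0.2, -0.0, 0.1, -9.2]
0.9 [0.1, 4.6, -0.2, -0.0, 0.1, -10.4]
```

>>> apply_moves([
  [0.2,0.6,-0.1,0,0,0],
  [0.4,1.2,-0.2,0,0,0],
  [0.3,1.4,-0.2,0,0,-0.6],
  [0.2,1.6,-0.2,0,0,-1.2],
  [0.1,1.7,-0.2,0,0,-1.8],
  [0,1.9,-0.2,0,0,-2.3],
  [-0.1,2.1,-0.2,0,0,-2.9],
  [-0.1,2.3,-0.2,0,0,-3.5],
  [-0.1,2.5,-0.2,0,0,-4.1],
  [-0.1,2.7,-0.2,0,0,-4.6],
  [-0.2,3.1,-0.2,0,0,-5.8],
  [-0.2,3.5,-0.2,0,0,-6.9],
  [-0.1,3.9,-0.2,0,0,-8],
  [0,4.2,-0.2,0,0,-9.2],
  [0.1,4.6,-0.2,0,0,-10.4],
  [0.1,4.6,-0.2,0,0,-10.4],
])

```text
t: 5.0
tool_pos: [0.5535, 0.004, 0.1868]
tool_rot: [2.655, 1.301, 0.458]
contact_force: [-0.3, 0.5, -0.4]
opening: -0.0001
```

```bash
python3 arc.py 0.9 1.75 10 .020;python3 v.py c2 230 120 80 80 185 110 80 80;
```

```text
5.0 [-0.15 -0.32  2.05  0.06  1.07  0.49] [0.55353478 0.0039637  0.18684812] [-0.27  0.52 -0.43] padframe [ -2.3 -14.8  18.8]
0.9 [0.0, -0.1, 0.1, -0.0, 0.1, 0.0]
0.99 [-0.2, 0.2, 0.1, -0.0, 0.1, -1.0]
1.09 [-0.3, 0.6, 0.1, -0.0, 0.1, -2.1]
1.18 [-0.4, 1.0, 0.1, -0.0, 0.1, -3.2]
1.28 [-0.5, 1.3, 0.1, -0.1, 0.1, -4.3]
1.37 [-0.5, 1.7, 0.1, -0.1, 0.1, -5.4]
1.47 [-0.5, 2.1, 0.1, -0.1, 0.1, -6.4]
1.56 [-0.5, 2.4, 0.1, -0.1, 0.1, -7.5]
1.66 [-0.4, 2.8, 0.1, -0.1, 0.1, -8.6]
1.75 [-0.3, 3.2, 0.1, -0.1, 0.0, -9.7]
```

View pics/c2.png

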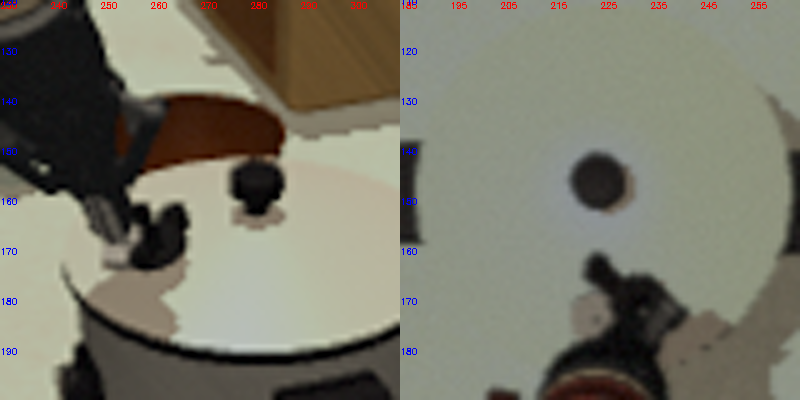

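The cover has swung about 50°, and the boss is starting to show at top (223,173). I'll continue the arc.

>>> apply_moves([
  [-0.1,0,0,0,0,-0.5],
  [-0.2,0.2,0,0,0,-1],
  [-0.3,0.6,0,0,0,-2.1],
  [-0.4,1,0,0,0,-3.2],
  [-0.5,1.3,0,0,0,-4.3],
  [-0.5,1.7,0,0,0,-5.4],
  [-0.5,2.1,0,0,0,-6.4],
  [-0.5,2.4,0,0,0,-7.5],
  [-0.4,2.6,0,0,0,-8],
  [-0.4,2.8,0,0,0,-8.6],
  [-0.4,2.9,0,0,0,-8.9],
  [-0.4,2.9,0,0,0,-8.9],
])

```text
t: 6.3
tool_pos: [0.5727, -0.0166, 0.1936]
tool_rot: [1.909, 2.141, 0.329]
contact_force: [-1.1, -0.3, -0.7]
opening: -0.0002
```

```bash
python3 arc.py 1.7 2 4 .020;python3 v.py c3 230 120 80 80 185 110 80 80;
```

```text
6.3 [-0.19 -0.27  2.    0.07  1.07 -0.33] [ 0.57271639 -0.01663783  0.19356565] [-1.09 -0.29 -0.68] padframe [ 17.9 -35.5  18.6]
1.7 [-0.1, 0.1, 0.1, -0.1, 0.0, -0.3]
1.8 [-0.3, 0.4, 0.1, -0.1, 0.0, -1.4]
1.9 [-0.4, 0.8, 0.0, -0.1, 0.0, -2.6]
2.0 [-0.5, 1.2, 0.0, -0.1, 0.0, -3.7]
```

View pics/c3.png

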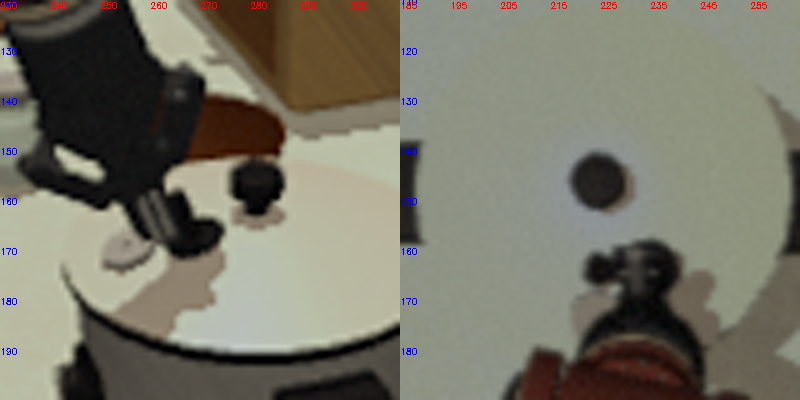

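>>> apply_moves([
  [-0.1,0.1,0,0,0,-0.3],
  [-0.2,0.3,0,0,0,-0.8],
  [-0.3,0.5,0,0,0,-1.4],
  [-0.3,0.5,0,0,0,-1.4],
])

```text
t: 6.8
tool_pos: [0.5757, -0.0188, 0.1943]
tool_rot: [1.769, 2.251, 0.3]
contact_force: [-12.1, 0.6, 3.2]
opening: -0.0001
```

```bash
python3 arc.py 1.8 1.9 2 .020;python3 v.py c4 230 120 80 80 185 110 80 80;
```

```text
6.8 [-0.19 -0.26  1.99  0.07  1.08 -0.45] [ 0.57571258 -0.01883552  0.19426328] [-12.15   0.56   3.22] padframe [ 20.9 -37.7  18.2]
1.8 [-0.0, 0.1, 0.0, -0.2, -0.0, 0.0]
1.9 [-0.2, 0.5, 0.0, -0.2, -0.0, -1.1]
```

View pics/c4.png

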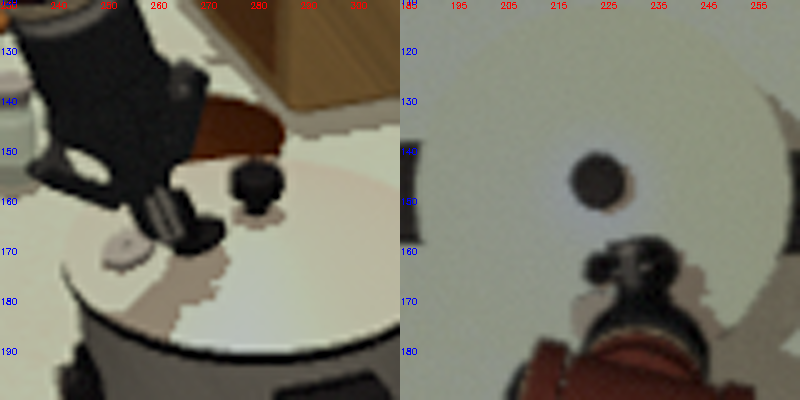

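>>> apply_moves([
  [0,-1,0,0,0,0],
  [0,-1,-3,0,0,0],
  [0,-1,-6,0,0,0],
  [0,-1,-9,0,0,0],
  [0,-1,-9,0,0,0],
], grip=0)

```text
t: 7.4
tool_pos: [0.5386, -0.0218, 0.2824]
tool_rot: [1.763, 2.242, 0.306]
contact_force: [-0.0, -0.5, 0.9]
opening: 0.072
```

```bash
cat > g.py <<'E'
from h import *
from station import ctrl
ob=ctrl.get_obs(); print(ob['t'],ob['q'].round(2),ob['tool_pos'],ob['tool_rot'],ob['contact_force'].round(2),ob['opening'])
for h in(.26,.18,.091): print(rel(ob,[.449,-.3385,h],tool_from([0,0,-1],[np.cos(-.16),np.sin(-.16),0])).tolist())
E
python3 g.py
```

```text
7.4 [-0.22 -0.42  1.97  0.07  1.25 -0.46] [ 0.53855867 -0.02175883  0.28244326] [1.76322014 2.24193096 0.3062447 ] [-0.02 -0.53  0.91] 0.07202121170465857
[-28.61, -16.4, -0.87, 3.99, 0.18, 4.51]
[-27.96, -19.04, 6.66, 3.99, 0.18, 4.51]
[-27.23, -21.97, 15.03, 3.99, 0.18, 4.51]
```

>>> apply_moves([
  [-3,-1.5,0,0.5,0,0.6],
  [-7,-4,-0.3,1,0,1.2],
  [-11,-6.5,-0.3,1.6,0.1,1.8],
  [-15,-8.6,-0.5,2.2,0.1,2.4],
  [-19,-11,-0.6,2.8,0.1,3],
  [-23,-13.2,-0.7,3.4,0.2,3.7],
  [-26.5,-15.2,-0.8,4,0.2,4.5],
  [-28.6,-16.4,-0.9,4,0.2,4.5],
  [-28.6,-16.4,-0.9,4,0.2,4.5],
])

```text
t: 8.3
tool_pos: [0.4478, -0.3408, 0.2585]
tool_rot: [-2.391, -2.032, 0.001]
contact_force: [1.0, 0.5, 0.1]
opening: 0.0855
```

```bash
python3 g.py; python3 v.py c5 210 190 100 120 185 110 80 80;
```

```text
8.3 [-0.78 -0.11  1.73 -0.    1.53 -0.62] [ 0.44782093 -0.3408497   0.25847999] [-2.39130434e+00 -2.03206664e+00  5.13135105e-04] [1.03 0.46 0.06] 0.08548064188999564
[0.25, 0.08, -0.15, -0.03, -0.02, -0.02]
[0.24, 0.1, 7.85, -0.03, -0.02, -0.02]
[0.22, 0.13, 16.75, -0.03, -0.02, -0.02]
```

View pics/c5.png

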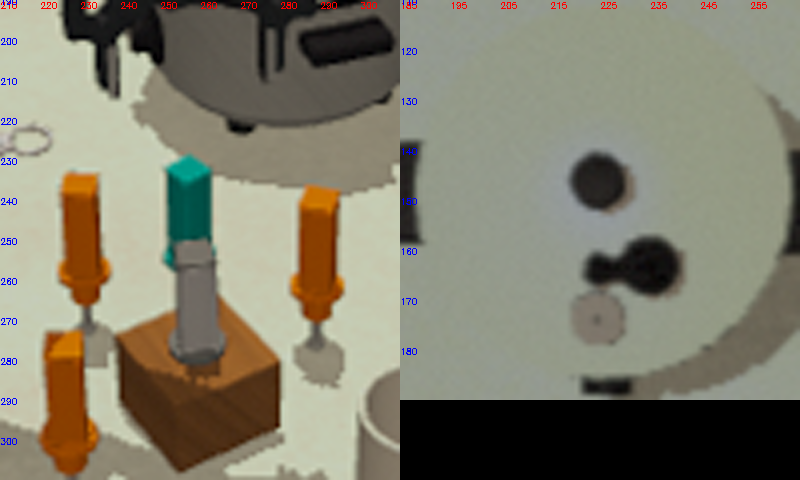

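View pics/c5_side_full.png

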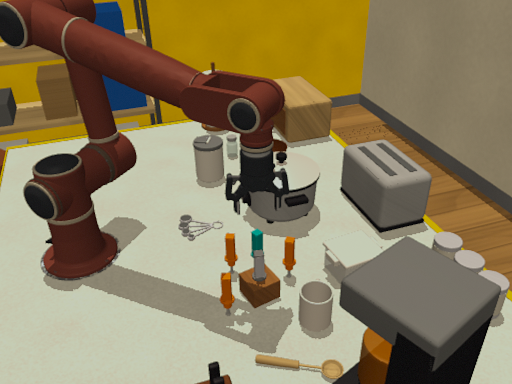

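The boss is bare, with its centre at top (224.4,173.6) and the cover at its stop. The candidates for the probe in the side view:
- Grey one at (257,265), standing in the wooden block.
- Orange ones at (228,250), (226,295) and (289,250).
- Turquoise one at (257,245).

Only the grey one, with its aluminium barrel and wooden stand, fits the description. The crop confirms it, so I'll descend on that one.

>>> apply_moves([
  [0.2,0.1,3,0,0,0],
  [0.2,0.1,6,0,0,0],
  [0.2,0.1,9,0,0,0],
  [0.2,0.1,11.5,0,0,0],
  [0.2,0.1,14,0,0,0],
  [0.2,0.1,16,0,0,0],
  [0.2,0.1,16.7,0,0,0],
  [0.2,0.1,16.7,0,0,0],
])

```text
t: 9.2
tool_pos: [0.4495, -0.3344, 0.0912]
tool_rot: [-2.386, -2.036, -0.001]
contact_force: [-0.2, -0.3, 0.1]
opening: 0.0855
```

```bash
python3 g.py; python3 v.py c6 210 190 100 120 285 165 80 90; python3 - <<'E'
from h import *
print(onz('top',(224.4,173.6),.17),pad(CK)[0], proj('side',pad(CK)[0]))
E
```

```text
9.2 [-0.77  0.03  1.88  0.    1.24 -0.62] [ 0.4495068  -0.33443083  0.09124671] [-2.38566093e+00 -2.03604430e+00 -1.32068768e-03] [-0.21 -0.27  0.09] 0.08553086990069933
[-0.34, -0.04, -16.88, -0.04, -0.05, 0.03]
[-0.37, -0.02, -8.88, -0.04, -0.05, 0.03]
[-0.41, 0.01, 0.02, -0.04, -0.05, 0.03]
[0.56211769 0.02020005 0.17      ] [0.56200278 0.01880401 0.17      ] [[255.21994652 169.23191304]]
```

View pics/c6.png

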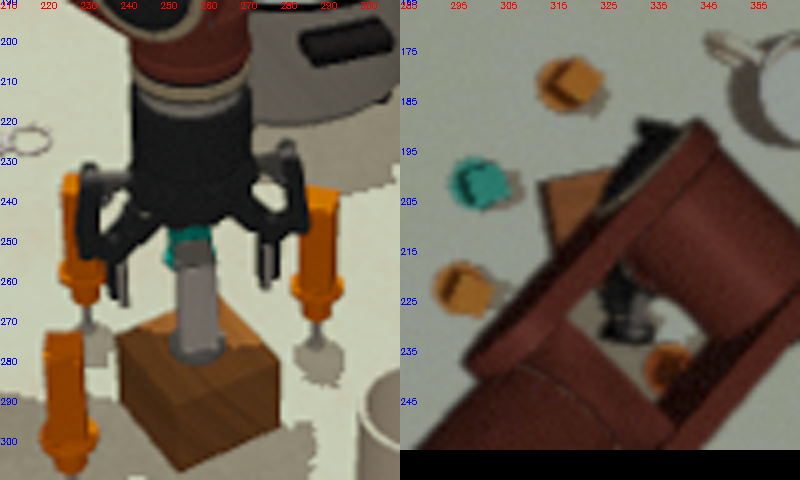

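>>> apply_moves([
  [-0.4,0,0,0,0,0],
  [-0.4,0,0,0,0,0],
])

```text
t: 9.5
tool_pos: [0.4508, -0.3411, 0.0953]
tool_rot: [2.389, 2.037, 0.002]
contact_force: [-0.3, 0.0, 0.4]
opening: 0.0853
```

>>> apply_moves([
  [0,0,0,0,0,0],
  [0,0,0,0,0,0],
  [0,0,0,0,0,0],
  [0,0,0,0,0,0],
  [0,0,0,0,0,0],
  [0,0,0,0,0,0],
  [0,0,0,0,0,0],
  [0,0,0,0,0,0],
], grip=1, squeeze=50)

```text
t: 10.3
tool_pos: [0.4507, -0.3411, 0.0953]
tool_rot: [2.389, 2.037, 0.002]
contact_force: [-0.5, 0.2, 0.9]
opening: 0.0237
```

```bash
python3 g.py; python3 v.py c7 210 190 100 120 285 165 80 90
```

```text
10.3 [-0.78  0.03  1.87  0.    1.24 -0.62] [ 0.45069144 -0.34108227  0.09529135] [2.38877644e+00 2.03730908e+00 1.79366972e-03] [-0.49  0.19  0.87] 0.023708496926532457
[0.22, -0.17, -16.47, 0.03, 0.01, 0.02]
[0.22, -0.19, -8.47, 0.03, 0.01, 0.02]
[0.23, -0.21, 0.43, 0.03, 0.01, 0.02]
```

View pics/c7.png

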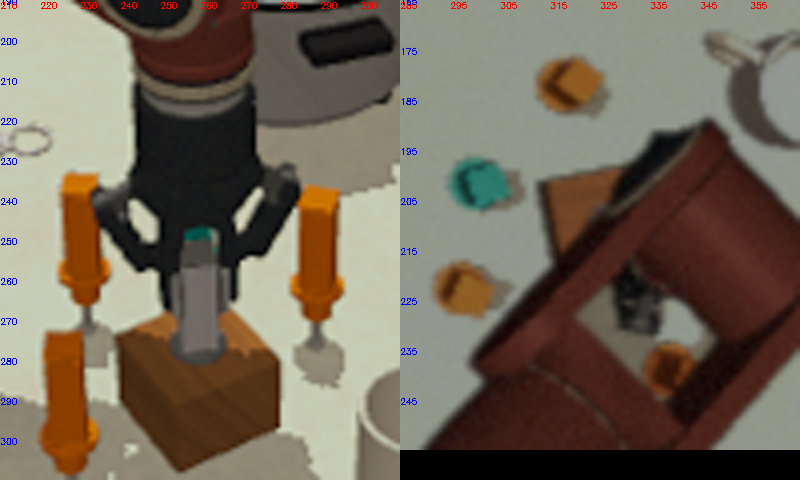

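>>> apply_moves([
  [0,0,-1.5,0,0,0],
  [0,0,-4,0,0,0],
  [0,0,-7,0,0,0],
  [0,0,-10,0,0,0],
  [0,0,-14,0,0,0],
  [0,0,-18,0,0,0],
  [0,0,-22,0,0,0],
  [0,0,-24,0,0,0],
  [0,0,-24,0,0,0],
])

```text
t: 11.3
tool_pos: [0.4513, -0.3418, 0.3411]
tool_rot: [2.382, 2.032, 0.003]
contact_force: [0.5, 0.2, -1.7]
opening: 0.0235
```

```bash
cat > p.py <<'E'
from h import *
from station import ctrl
import sys
L=.0853
ob=ctrl.get_obs(); o,M=pad(CK); Rt=R.from_rotvec(ob['tool_rot']).as_matrix()
print(ob['t'],ob['q'].round(2),ob['tool_pos'],ob['contact_force'].round(2),ob['opening'])
f=ob['tool_pos']+Rt[:,2]*L
print('foot in pad mm',(M.T@(f-o)*1000).round(1),'tilt',np.degrees(np.arccos(-Rt[:,2]@M[:,2])))
yd=M[:,0]
for h in map(float,sys.argv[1:]):
    print(h,rel(ob,o+M[:,2]*(h+L),tool_from(-M[:,2],yd)).tolist())
E
python3 p.py .06 .03 .01 0 -.01;python3 v.py c8 200 90 140 160 185 80 180 180
```

```text
11.3 [-0.78 -0.14  1.62  0.    1.65 -0.62] [ 0.45128974 -0.34176341  0.34108804] [ 0.54  0.16 -1.66] 0.023491247182539702
foot in pad mm [ -76.7 -360.3  119.2] tilt 19.508045877688257
0.06 [36.55, 0.32, 3.26, -3.89, 0.4, -1.87]
0.03 [36.73, 1.3, 6.09, -3.89, 0.4, -1.87]
0.01 [36.86, 1.96, 7.97, -3.89, 0.4, -1.87]
0.0 [36.92, 2.29, 8.91, -3.89, 0.4, -1.87]
-0.01 [36.98, 2.61, 9.86, -3.89, 0.4, -1.87]
```

View pics/c8.png

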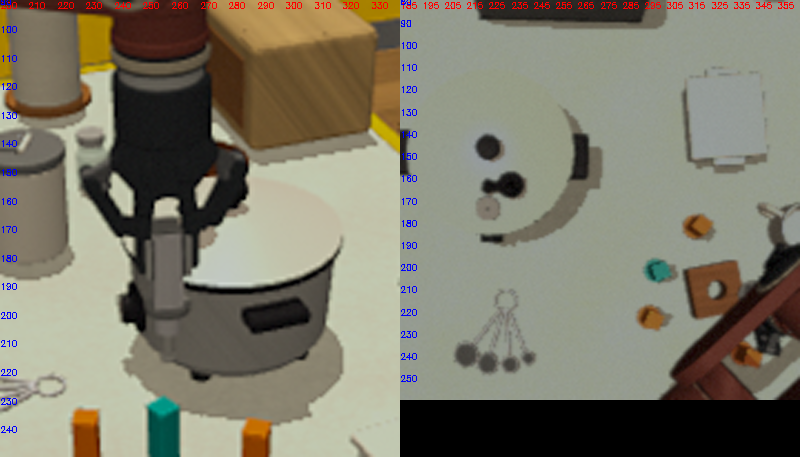

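>>> apply_moves([
  [2,0,0,0,0,-0.1],
  [6,0,0.3,-0.5,0,-0.3],
  [10.5,0,0.6,-1,0.1,-0.5],
  [15,0.1,1,-1.5,0.1,-0.8],
  [19.5,0.1,1.5,-2,0.2,-1],
  [24,0.2,2,-2.6,0.2,-1.3],
  [28,0.2,2.4,-3.1,0.3,-1.5],
  [32,0.3,2.8,-3.5,0.4,-1.7],
  [35,0.3,3,-3.9,0.4,-1.9],
  [36.5,0.3,3.3,-3.9,0.4,-1.9],
  [36.5,0.3,3.3,-3.9,0.4,-1.9],
  [36.5,0.3,3.3,-3.9,0.4,-1.9],
])

```text
t: 12.6
tool_pos: [0.5097, 0.0199, 0.3]
tool_rot: [2.029, 2.05, 0.359]
contact_force: [-0.1, -0.6, -1.9]
opening: 0.0237
```

```bash
python3 p.py .03 .01 0 -.01;python3 v.py c9 220 100 80 90 185 110 80 90
```

```text
12.6 [-0.14 -0.5   2.    0.06  1.31 -0.15] [0.50969594 0.01987513 0.29998479] [-0.07 -0.58 -1.91] 0.02365532370066584
foot in pad mm [-5.4  2.1 54.7] tilt 0.6143376891908566
0.03 [-0.17, 0.49, 2.47, -0.1, -0.08, 0.01]
0.01 [-0.18, 0.51, 4.47, -0.1, -0.08, 0.01]
0.0 [-0.19, 0.51, 5.47, -0.1, -0.08, 0.01]
-0.01 [-0.19, 0.52, 6.47, -0.1, -0.08, 0.01]
```

View pics/c9.png

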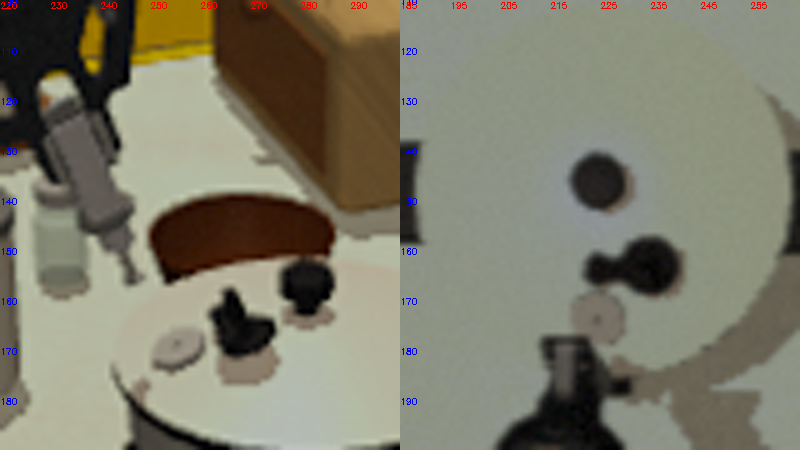

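```bash
python3 - <<'E'
from h import *
from station import ctrl
ob=ctrl.get_obs();Rt=R.from_rotvec(ob['tool_rot']).as_matrix()
for n,l in [('foot',.0853),('flange',.0353),('brltop',-.0447)]:
    P=ob['tool_pos']+Rt[:,2]*l; print(n,P.round(4),proj('side',P),proj('top',P))
    print(proj('top',P+Rt[:,0]*.01),proj('side',P+Rt[:,0]*.01))
for c in('side','top'):
    im=cv2.imread(f'pics/c9_{c}_full.png')
    x,y,w,h=(225,112,30,48) if c=='side' else (205,165,40,40)
    cv2.imwrite(f'pics/d9{c}.png',cv2.resize(cv2.convertScaleAbs(im[y:y+h,x:x+w],alpha=1.6,beta=20),None,fx=12,fy=12,interpolation=2))
E
```

```text
foot [0.5389 0.0195 0.2208] [[247.73585413 156.13633013]] [[223.23407165 180.02446824]]
[[220.03849857 179.97351405]] [[246.71167204 154.69558447]]
flange [0.5221 0.0191 0.2679] [[242.07168706 143.37390026]] [[222.04436721 184.89763933]]
[[218.72246131 184.84461213]] [[241.05761972 141.9734334 ]]
brltop [0.4953 0.0185 0.3432] [[232.51506169 121.84103237]] [[219.93194137 193.55038715]]
[[216.3857233  193.49366819]] [[231.52082844 120.51475342]]
```

View pics/d9side.png

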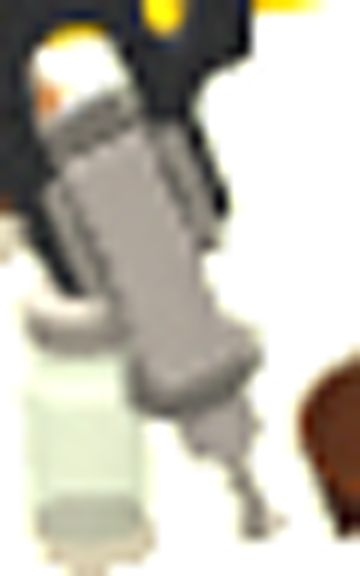

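View pics/d9top.png

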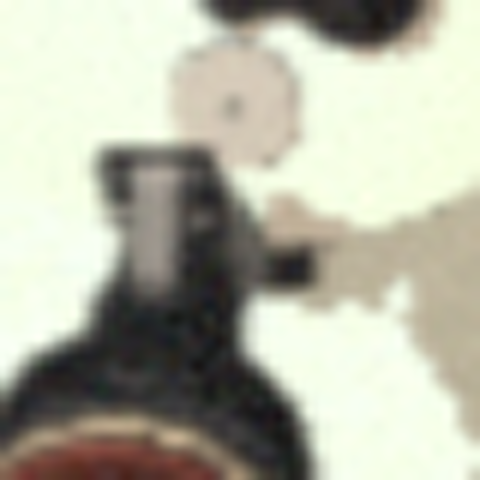

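>>> apply_moves([
  [-0.1,0.2,1,0,0,0],
  [-0.2,0.4,2,-0.1,-0.1,0],
  [-0.3,0.6,3,-0.1,-0.1,0],
  [-0.3,0.6,3.8,-0.1,-0.1,0],
  [-0.3,0.6,4.4,-0.1,-0.1,0],
  [-0.3,0.6,4.4,-0.1,-0.1,0],
  [-0.3,0.6,4.4,-0.1,-0.1,0],
])

```text
t: 13.4
tool_pos: [0.5308, 0.0163, 0.2617]
tool_rot: [2.023, 2.037, 0.359]
contact_force: [0.8, -0.3, -1.7]
opening: 0.0241
```

```bash
cat > w.py <<'E'
import sys
from h import *
from station import ctrl
ob=ctrl.get_obs();Rt=R.from_rotvec(ob['tool_rot']).as_matrix()
P=ob['tool_pos']+Rt[:,2]*.0853;print('foot pred',proj('side',P),proj('top',P),'pad',proj('side',pad(CK)[0]),proj('top',pad(CK)[0]))
n=sys.argv[1];o=[]
for c in('side','top'):
    im=ctrl.get_image(c)['color']
    x,y=(232,128) if c=='side' else (205,150)
    o.append(cv2.resize(cv2.convertScaleAbs(im[y:y+50,x:x+40],alpha=1.3,beta=10),None,fx=10,fy=10,interpolation=2))
cv2.imwrite(f'pics/{n}.png',np.hstack(o))
E
python3 p.py 0 -.01;python3 w.py e1
```

```text
13.4 [-0.13 -0.44  2.02  0.05  1.22 -0.15] [0.530786   0.0162735  0.26166923] [ 0.77 -0.28 -1.68] 0.024071006150323863
foot in pad mm [ 2.2 -2.5 11.5] tilt 0.2047148367402187
0.0 [0.23, -0.2, 1.15, 0.02, 0.03, -0.01]
-0.01 [0.23, -0.2, 2.15, 0.02, 0.03, -0.01]
foot pred [[254.84123205 166.50696684]] [[225.34547537 174.03029244]] pad [[255.21994652 169.23191304]] [[224.82726323 173.64593045]]
```

View pics/e1.png

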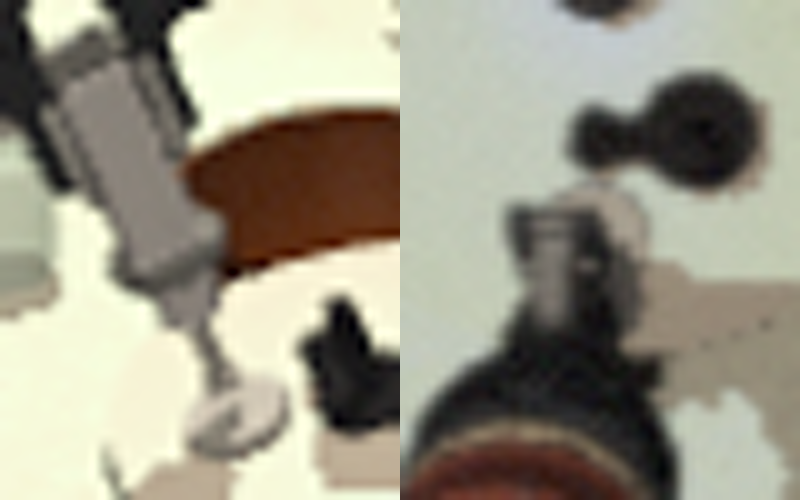

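>>> apply_moves([
  [0.1,-0.1,0.4,0,0,0],
  [0.1,-0.1,0.8,0,0,0],
  [0.1,-0.1,1.1,0,0,0],
  [0.1,-0.1,1.4,0,0,0],
  [0.1,-0.1,1.6,0,0,0],
  [0.1,-0.1,1.6,0,0,0],
  [0.1,-0.1,1.6,0,0,0],
])

```text
t: 14.2
tool_pos: [0.5355, 0.0173, 0.247]
tool_rot: [2.022, 2.037, 0.359]
contact_force: [-1.0, 1.0, -1.2]
opening: 0.0231
```

```bash
python3 p.py 0 -.01;python3 w.py e2;python3 p.py -.01;python3 p.py
```

```text
14.2 [-0.13 -0.42  2.03  0.05  1.18 -0.15] [0.53545004 0.0172612  0.2470018 ] [-1.03  0.97 -1.16] 0.023067609022103
foot in pad mm [ 1.6 -1.6 -3.9] tilt 0.23221049291276347
0.0 [0.13, -0.14, -0.39, 0.03, 0.03, -0.0]
-0.01 [0.13, -0.14, 0.61, 0.03, 0.03, -0.0]
foot pred [[256.25046611 170.15219512]] [[225.39750976 172.84737133]] pad [[255.21994652 169.23191304]] [[224.82726323 173.64593045]]
14.3 [-0.13 -0.42  2.03  0.05  1.18 -0.15] [0.53549732 0.01725179 0.24713222] [-0.96  1.1  -0.45] 0.023104786060712458
foot in pad mm [ 1.7 -1.6 -3.7] tilt 0.2496875775514113
-0.01 [0.14, -0.15, 0.62, 0.03, 0.04, -0.0]
14.3 [-0.13 -0.42  2.03  0.05  1.18 -0.15] [0.53549732 0.01725179 0.24713222] [-0.96  1.1  -0.45] 0.023104786060712458
foot in pad mm [ 1.7 -1.6 -3.7] tilt 0.2496875775514113
```

View pics/e2.png

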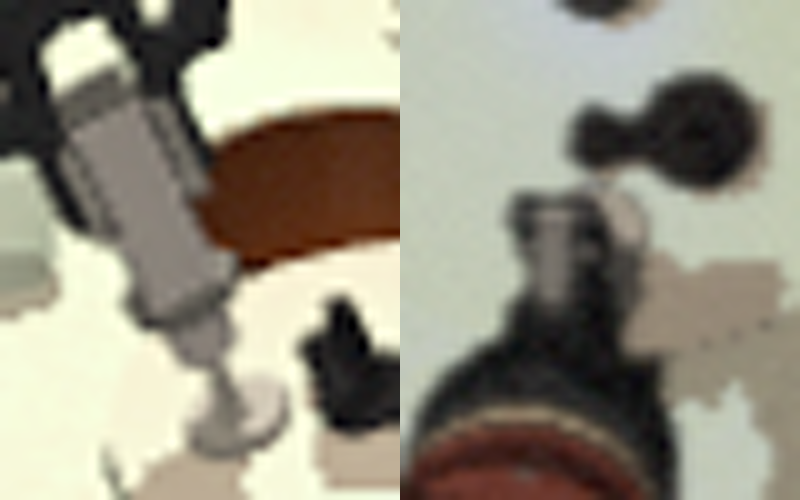

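>>> apply_moves([
  [0,0,0.2,0,0,0],
  [0,0,0.4,0,0,0],
  [0,0,0.6,0,0,0],
  [0,0,0.6,0,0,0],
  [0,0,0.6,0,0,0],
  [0,0,0.6,0,0,0],
  [0,0,0.6,0,0,0],
  [0,0,0.6,0,0,0],
])

```text
t: 15.1
tool_pos: [0.5377, 0.0172, 0.2417]
tool_rot: [2.022, 2.036, 0.36]
contact_force: [-0.9, -0.6, 0.7]
opening: 0.0234
```

```bash
python3 w.py e3;python3 p.py; python3 - <<'E'
from station import ctrl
import numpy as np
F=[]
for i in range(8): ctrl.get_image('top');F.append(ctrl.get_obs()['contact_force'])
print(np.mean(F,0),np.std(F,0))
E
python3 p.py -.01
```

```text
foot pred [[256.97917379 171.46729864]] [[225.53857946 172.2409555 ]] pad [[255.21994652 169.23191304]] [[224.82726323 173.64593045]]
15.2 [-0.13 -0.41  2.03  0.05  1.17 -0.15] [0.5376887  0.01721612 0.24168563] [-0.6   0.2   1.22] 0.02320331487321154
foot in pad mm [ 2.  -1.7 -9.6] tilt 0.27123230220517236
[-0.70730333 -0.48408973  1.1909603 ] [0.66118361 0.39758992 0.43772934]
15.6 [-0.13 -0.41  2.03  0.05  1.17 -0.15] [0.53769131 0.01723922 0.24164101] [-0.18 -0.86  1.38] 0.023608043403107088
foot in pad mm [ 1.9 -1.6 -9.7] tilt 0.269214168190292
-0.01 [0.14, -0.16, 0.03, 0.04, 0.04, -0.0]
```

View pics/e3.png

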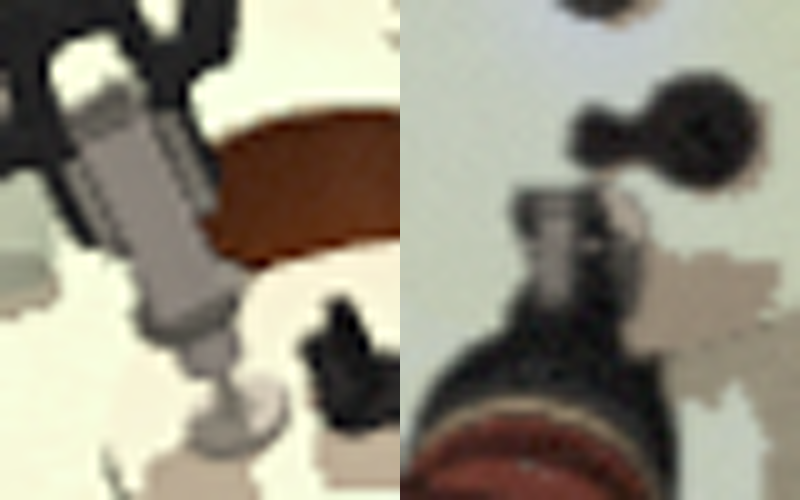

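```bash
python3 - <<'E'
from station import ctrl
print(ctrl.finish_job()); o=ctrl.get_obs();print(o['t'],o['contact_force'],o['opening'],o['tool_pos'])
E
```

```text
the job is handed in; nothing more can be done
None
the job is handed in; nothing more can be done
```

I swung the vent cover aside, lifted the probe out of its stand and pressed its foot on the boss. The job was handed in at about 15.6 s with the probe still gripped there; no verdict was reported.

**Cover:** I pushed the post round with the shut fingers while the probe was still in its stand. It stopped with about 12 N of push, which I took as the end stop, and later pictures show the boss bare and the cover staying aside.

**Probe:** I gripped the grey one in the wooden stand, leaving the orange and turquoise look-alikes alone. The opening read about 23.5 mm on the 24 mm barrel.

**Last checks:**

| Check | Reading | Limit |
|---|---|---|
| Foot offset from boss centre, from arm pose | about 2 mm each way | 10 mm |
| Axis tilt from boss normal, from tool pose | about 0.3° | 8° |
| Foot pressed in, from arm pose | about 9.7 mm | 4–19 mm |
| Force on the boss, from wrist sensor | about 3 N, noise about 0.5 N | 1.0–4.8 N |

- **Force disagreement:** the wrist reading of about 3 N is slightly above the 2.4 N that the spring travel implies. Both are within limits.
- **Foot position:** side pictures put the foot 1–3 mm from where the arm pose says. The top camera could not see it under the gripper.
- **Bystanders:** nothing touched them that I could see, but I did not measure their positions again.

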